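Slide both pieces home on the demonstration puzzle

ROBOT

A 6-joint arm with a two-finger parallel gripper is mounted at the origin on the work surface; the furniture and walls round the work are solid. World frame = base frame: x ahead of the robot, y to its left, z up, the work surface at z = 0. Lengths are in m, angles in rad, forces in N, time in s.
With the tool pointing down it reaches from about 0.375 to 0.975 m from the base axis. Payload 3.8 kg.
Tool frame: the origin (TCP) lies midway between the tips of the shut fingers; the grasp point (between the pads) lies 19 mm behind it; z points along the fingers, y is the line along which they close (so a half turn about z gives the same grasp; the last joint's range is limited). The gripper opens to 88 mm and grips with 3 to 60 N. Pads are 18 mm wide; open, the fingers measure 123 mm over their backs; the gripper's body (75 mm by 187 mm) begins 45 mm behind the grasp point.
Start: joints at [-1.182, 0.264, 1.604, -0, 1.274, -0.037], TCP at [0.279, -0.615, 0.199] pointing down, gripper open.
Joint ranges: [-2.63, 2.63], [-0.94, 2.18], [0.31, 2.57], [-1.31, 4.45], [0, 2.66], [-2.55, 2.55]. Speed limits (rad/s): [2.57, 2.57, 3.14, 3.14, 3.14, 3.14].

INTERFACE

Orientations are given as [roll, pitch, yaw] about the fixed x, y, z axes, in that order (R = Rz(yaw) Ry(pitch) Rx(roll)).
In Python, from rig import monitor, optics, finish_job gives the robot as it stands.
- The arm moves only by the shell command python3 -m jog 'ROWS' [FORCE]. ROWS is JSON, a list of rows, each a list of 5 numbers: the finger opening in mm, from 0 to 88.1, then the shift along the tool's x, y, z in mm, then the turn about the tool's z in rad. In form: [[grip, dx, dy, dz, spin], ...]. A call has 1 to 12 rows; each row shifts and turns the commanded pose from where the row before left it, along the tool's axes as they then stand; what a row does not reach is not made up. A row lasts 1/12 s, in which the tool goes at most 41.7 mm and 7.16 degrees, less where a joint would pass 70% of its speed; a pose out of reach is approached as far as the arm can. A call is refused whole if a number of a shift passes 41.7 or a number of a turn 0.125, either way. A call with a gripper value outside its range is refused whole. The fingers move at their own pace and stop on an object; FORCE is the grip in N (left out, the last holds). Time passes only in rows, so rows that do not move let the fingers close. It gives the time, the measured TCP pose, the force, the opening and the grip force at its end, in the units of the state.
- monitor.get_obs(): the state, without advancing time (a new reading comes with each control period).
- optics.snapshot(name): name is "scene" or "top" or "wrist"; returns a dict with "pixels" (384x512x3 uint8, blue, green, red), "mtx" (3x3 intrinsics, pixels), "xyz" and "rotation" of the camera in the world. Camera axes: x right, y up, looking along -z (the intrinsics and any distortion apply to the point x, -y, -z); pixel columns grow to the right and rows downward; lengths in m; the calibration is good to about 2 mm. The wrist camera is an equidistant fisheye: a pixel r from the principal point sees the ray r / f radians off the axis. A picture is of the moment at which its call begins. There is no depth.
- finish_job(): hands the job in; it is judged then, once.
The state is a dict: "time_s": time; "joints": joint angles; "qvel": joint speeds; "tau": joint torques, N m; "tcp_pos": TCP position; "eef_rot": TCP orientation; "ft_force": force on the tool from outside, world axes, zero at the start; "ft_torque": the same for the moment, N m; "gripper_width": opening from 0.0 (shut) to 1.0 (fully open); "grasp_force": force on a finger pad.
Only numpy, scipy, OpenCV 4.12 (cv2) and the standard library are available. Lean on these libraries where they do the work, as an engineer would, in place of code of your own. Each camera call takes 0.05 s, during which the arm holds its last target. There are 200 camera calls.

TASK

Set up the shop's sliding puzzle: slide the blue plank and the pale wooden brick across the board, each through the gap in the low fence beside its own recess, until the plank has dropped fully home in the long recess with the blue floor and the brick in the short recess with the yellow floor. As the puzzle's rule says, the pieces must stay down on the board all the time and never be lifted over a fence. Leave the things standing round the board where they are.

Things in the scene. Friction and masses are not known exactly. Their poses are not given: they have to be found in the camera images.
- board: Fixed wooden puzzle board, 240 (x) x 304 mm (y), all sizes in mm; origin: centre of its underside, on the table; x away from the robot, y left at yaw 0. Deck top 14 above the table, bounded at x -110..110, y -142..142 by a rim 10 wide, 7 high. Two fences along x, 8 wide, 7 high (top 21 above the table), part the middle bay (y -74..74) from the side bays (y 82..142, -142..-82)
- left_fence_end (a point): Far end of the left fence, at board (-12, 78), 21 above the table (its top). The fence runs from here to the robot-side rim; between here and the far rim (board x 110) is the 122 wide gap into the left bay
- right_fence_end (a point): Far end of the right fence, at board (18, -78), 21 above the table (its top). The fence runs from here to the robot-side rim; between here and the far rim is the 92 wide gap into the right bay
- recess_brick (a point): Centre of the floor of the short recess (yellow floor) in the right bay, at board (-45, -112), 6 above the table; recess 75 (board x) x 40 (board y), 8 deep; axes as the board's
- recess_plank (a point): Centre of the floor of the long recess (blue floor) in the left bay, at board (-35, 112), 6 above the table; recess 110 (board x) x 40 (board y), 8 deep; axes as the board's
- brick: Loose pale wooden brick, 35 (its x) x 70 (its y) x 18 mm high, about 30 g; origin at the centre of its underside. Starts flat in the middle bay, long side roughly across the bay (within 0.3 rad of the board's y), either at the far side or the robot side of it; the other piece is about 120 away in board x. It may lie either way round in its recess
- plank: Loose blue wooden plank, 35 (its x) x 105 (its y) x 18 mm high, about 45 g; origin at the centre of its underside. Starts like the brick, on the other side of the middle bay. It may lie either way round in its recess
- peg_tower: Bystander, loose: wooden stacking toy with coloured rings on a post, 72 x 72 x 110 high, in front of the board (robot side)
- skittle: Bystander, loose: yellow wooden skittle, 38 diameter x 100 high, in front of the board
- stamp: Bystander, loose: wooden shop stamp, 24 x 36 x 66 high, in front of the board
- ink_pad: Bystander, loose: dark blue ink pad tin, 54 x 87 x 16, lying right of the board
- toy_car: Bystander, loose: red wooden toy car, 58 x 102 x 50 high, behind the board
- call_bell: Bystander, loose: counter bell, 77 diameter x 58 high, behind the board
Things that resemble listed ones, but are neither listed nor needed, are in the scene too. There is more than one size of the plank; the job needs the larger.

How it is judged:
By the outcome, as a careful person would: the job done as asked, in the order asked, and still so for the second after the job is handed in, with the robot touching nothing.
It also fails if it takes over 64 s, if anything falls off the work surface, if the arm or the gripper's body presses on something with over 40 N, if the wrist force passes 120 N, or if a joint passes its speed limit or range.

## Working session

There is one attempt and no reset: what is moved stays moved. The work goes in short steps, Python scripts to look and compute and a shell command to move; the robot and the scene stay as the last step left them, time stands still between calls to the robot, and variables do not carry over. Pictures are saved under pics/ and viewed, at most 14 in all, crops included, and the job is handed in when it is done.

```bash
mkdir -p pics; ls; cat > h.py <<'E'
import numpy as np, cv2
from rig import monitor, optics
def snap(n,f=None):
    s=optics.snapshot(n)
    if f: cv2.imwrite('pics/'+f,s['pixels'])
    return s
def ray(s,u,v):
    K=np.array(s['mtx']);d=np.array([(u-K[0,2])/K[0,0],-(v-K[1,2])/K[1,1],-1.0])
    return np.array(s['rotation'])@d
def onplane(s,u,v,z):
    d=ray(s,u,v);c=np.array(s['xyz']);return c+d*(z-c[2])/d[2]
def proj(s,p):
    K=np.array(s['mtx']);q=np.array(s['rotation']).T@(np.array(p)-np.array(s['xyz']))
    return np.array([K[0,2]+K[0,0]*q[0]/-q[2],K[1,2]+K[1,1]*q[1]/q[2]])
E
python3 - <<'E'
from h import *
a=snap('top','top1.png');b=snap('scene','scene1.png')
for s in(a,b):print(s['mtx'],s['xyz'],s['rotation'],[k for k in s])
o=monitor.get_obs();print(o['time_s'],o['tcp_pos'],o['eef_rot'])
E
```

```text
pics
[[403.35928298   0.         259.4869994 ]
 [  0.         403.35928298 191.2591788 ]
 [  0.           0.           1.        ]] [ 0.41240082 -0.07802012  0.89842498] [ 0.14620704 -0.0326883  -1.58562938] ['pixels', 'mtx', 'xyz', 'rotation']
[[417.96423826   0.         248.75281796]
 [  0.         417.96423826 194.03331972]
 [  0.           0.           1.        ]] [-0.00268893 -0.50143742  0.62191021] [ 0.87607854 -0.01062248 -0.9090681 ] ['pixels', 'mtx', 'xyz', 'rotation']
0.1 [ 0.27851548 -0.61405579  0.19781241] [-3.13953353e+00 -6.20669470e-05  4.25781440e-01]
```

```bash
sed -i "s/^from rig.*/&\nfrom scipy.spatial.transform import Rotation\ndef rot(s): return Rotation.from_euler('xyz',s['rotation']).as_matrix()/; s/np.array(s\['rotation'\])/rot(s)/" h.py; python3 - <<'E'
import cv2
a=cv2.imread('pics/top1.png');cv2.imwrite('pics/top1b.png',cv2.resize(a,(800,600),interpolation=cv2.INTER_CUBIC))
E
```

```text
(no output)
```

View pics/top1.png

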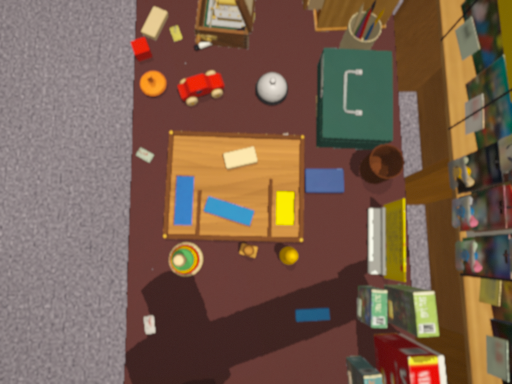

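View pics/scene1.png

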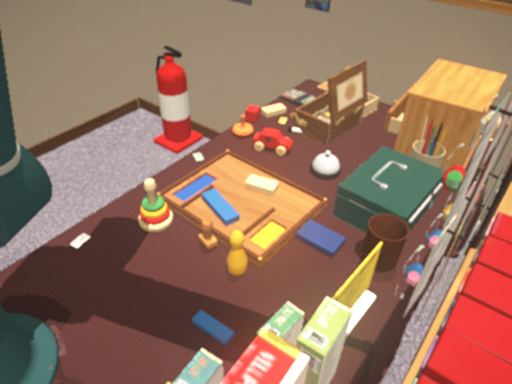

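The top view shows the blue plank at (229,211) and brick at (240,157), both in the middle bay. The long blue recess is at (184,200) and the yellow one at (285,208). The tower is at (186,259), stamp at (248,251), skittle at (289,256).
Lookalikes for the plank: small blue plank (312,314) off the board, ink pad (325,180), blue recess floor (184,200). For the brick: pale block (155,22). I choose (229,211) and (240,157), and check them in a crop.

```bash
cat >> h.py <<'E'
def comps(s,lo,hi,roi,amin=60):
    h=cv2.cvtColor(s['pixels'],cv2.COLOR_BGR2HSV);m=cv2.inRange(h,np.array(lo),np.array(hi))
    z=np.zeros_like(m);x0,y0,x1,y1=roi;z[y0:y1,x0:x1]=m[y0:y1,x0:x1]
    cs,_=cv2.findContours(z,cv2.RETR_EXTERNAL,cv2.CHAIN_APPROX_NONE)
    return sorted([c for c in cs if cv2.contourArea(c)>amin],key=cv2.contourArea,reverse=True)
def rect(s,c,z):
    p=np.array([onplane(s,u,v,z)[:2] for u,v in c[:,0,:]],np.float32)
    (cx,cy),(w,h),a=cv2.minAreaRect((p*1000).astype(np.float32))
    if w<h: w,h,a=h,w,a+90
    return np.round([cx,cy,w,h,(a+90)%180-90],1)   # mm, angle of long side from world x, deg
E
python3 - <<'E'
from h import *
s=snap('top');im=s['pixels'];h=cv2.cvtColor(im,cv2.COLOR_BGR2HSV)
for u,v in[(229,211),(184,200),(325,180),(312,314),(240,157),(285,208),(220,180),(210,134),(166,180),(155,125),(200,210),(270,200)]:print((u,v),h[v,u])
cv2.imwrite('pics/crop1.png',cv2.resize(im[120:280,150:350],(800,640),interpolation=cv2.INTER_CUBIC)[:600])
E
```

```text
(229, 211) [100 180 200]
(184, 200) [104 178 195]
(325, 180) [111 115 157]
(312, 314) [101 183 127]
(240, 157) [ 21  80 253]
(285, 208) [ 28 255 253]
(220, 180) [ 16 168 210]
(210, 134) [ 12 173 133]
(166, 180) [ 11 164 134]
(155, 125) [  3 120 106]
(200, 210) [ 15 175 166]
(270, 200) [ 12 175 131]
```

View pics/crop1.png

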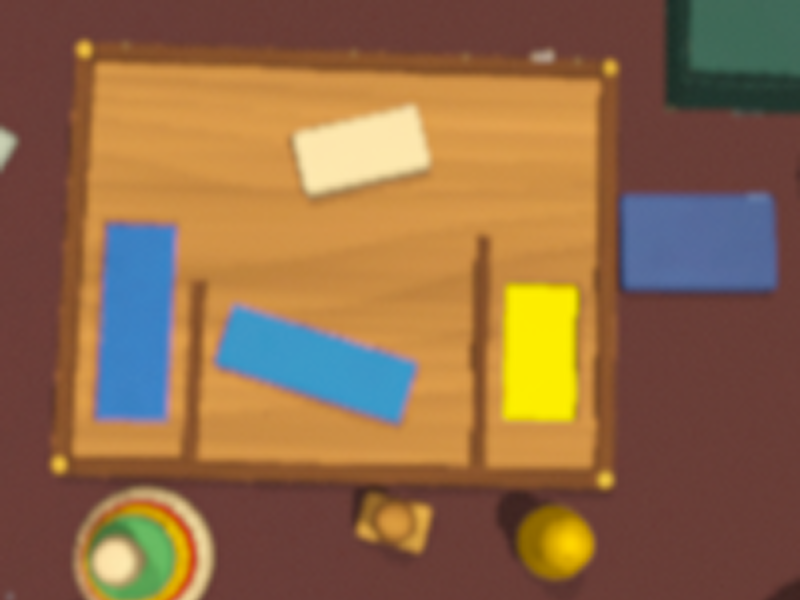

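The crop confirms the choice: the pale brick is at (361,150) and the large blue plank at (315,364) in crop pixels. The brass corner dots are at (84,50), (610,68), (605,480) and (59,464).

```bash
python3 - <<'E'
from h import *
s=snap('top')
cp=np.array([[84,50],[610,68],[605,480],[59,464]])
px=[((u+.5)/4-.5+150,(v+.5)/4-.5+120) for u,v in cp]
W=np.array([onplane(s,u,v,.022)[:2] for u,v in px])*1000
B=np.array([[115,147],[115,-147],[-115,-147],[-115,147]],float)
c=W.mean(0);d=((W-c)*B).sum();e=((W-c)[:,1]*B[:,0]-(W-c)[:,0]*B[:,1]).sum();yaw=np.arctan2(e,d)
R=np.array([[np.cos(yaw),-np.sin(yaw)],[np.sin(yaw),np.cos(yaw)]])
print('board',c,yaw);print((W-c)@R)
def tb(p):return np.round((np.array(p)-c)@R,1)
roi=(160,125,310,250)
for n,lo,hi,z in[('plank',(96,90,90),(102,255,255),.032),('recP',(103,90,90),(112,255,255),.006),('brick',(15,30,200),(30,120,255),.032),('recB',(26,200,150),(34,255,255),.006)]:
    for k in comps(s,lo,hi,roi,150)[:1]:
        r=rect(s,k,z);print(n,r,'board',tb(r[:2]),'ang',r[4]-np.degrees(yaw))
for n,u,v,z in[('tower',186,259,.05),('tower top',178,259,.11),('stamp',248,251,.05),('skittle',289,256,.08)]:print(n,onplane(s,u,v,z),tb(onplane(s,u,v,z)[:2]*1000))
np.save('board.npy',[*c,yaw])
for p in[(18,-78),(-12,78)]:print(proj(s,[*(R@np.array(p)+c)/1000,.021]))
E
```

```text
board [555.47324087 -54.62084553] -0.04167973859928785
[[ 114.80727526  147.16430407]
 [ 115.13450406 -147.13406137]
 [-115.15816332 -147.03770322]
 [-114.78361601  147.00746052]]
plank [498.5 -40.8  99.6  30.   70.9] board [-57.5  11.4] ang 73.28807311294771
recP [525.2  59.7 105.3  35.8  -2.1] board [-35. 113.] ang 0.288073112947703
brick [616.3 -66.1  71.4  36.6 -77. ] board [61.3 -8.9] ang -74.61192688705229
recB [ 506.5 -165.6   74.1   40.4   -1.2] board [ -44.3 -112.9] ang 1.1880731129477031
tower [0.39720766 0.04621546 0.05      ] [-162.3   94.2]
tower top [0.39851839 0.05267904 0.11      ] [-161.3  100.7]
stamp [ 0.41163814 -0.08184814  0.05      ] [-142.6  -33.2]
skittle [ 0.40050343 -0.16394971  0.08      ] [-150.3 -115.7]
[270.43927853 178.19493601]
[199.03099961 189.376477  ]
```

```bash
python3 - <<'E'
from h import *
s=snap('wrist','wrist1.png');t=snap('top');b=snap('scene')
p=[.2785,-.614,.198]
print(proj(t,p),proj(b,p),s['xyz'],s['rotation'],s['mtx'])
E
```

```text
[559.6781138  324.89544794] [523.95774394 440.30329881] [ 0.34152586 -0.58519571  0.38289998] [-0.2696328   0.00204573 -1.14576145] [[297.31863964   0.         258.57913836]
 [  0.         297.31863964 188.38017667]
 [  0.           0.           1.        ]]
```

View pics/wrist1.png

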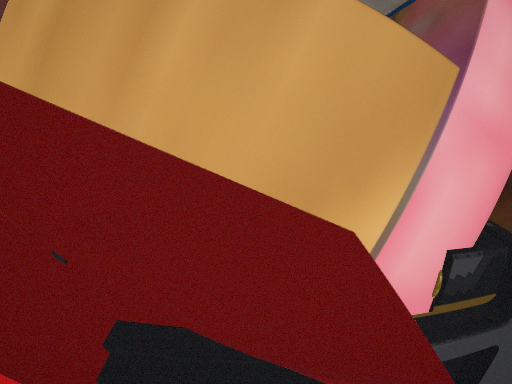

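The wrist view shows a red surface close below, a wooden wall ahead (+x) and a pink thing at the right, so the arm starts hemmed in. I'll check the heights of the cartons on the way.

```bash
python3 - <<'E'
from h import *
t=snap('top');b=snap('scene')
for n,p,q in[('green',(437,337),(300,362)),('green',(417,291),(327,300)),('green2',(413,291),(363,310)),('red',(445,350),(225,375)),('red',(375,335),(270,333)),('panelY',(405,199),(380,246))]:
    d=ray(t,*p);e=ray(b,*q);A=np.array([d,-e]).T;x=np.linalg.lstsq(A,np.array(b['xyz'])-t['xyz'],rcond=None)[0]
    P=t['xyz']+d*x[0];Q=b['xyz']+e*x[1];print(n,P.round(3),Q.round(3))
E
python3 -m jog '[[88,0,0,-30,0],[88,0,0,-30,0],[88,0,0,-30,0]]'
```

```text
green [ 0.255 -0.417  0.159] [ 0.237 -0.398  0.154]
green [ 0.336 -0.386  0.16 ] [ 0.331 -0.38   0.158]
green2 [ 0.333 -0.389  0.134] [ 0.356 -0.423  0.146]
red [ 0.241 -0.412  0.196] [ 0.158 -0.35   0.186]
red [ 0.252 -0.319  0.114] [ 0.266 -0.336  0.116]
panelY [ 0.508 -0.39   0.123] [ 0.505 -0.386  0.121]
time_s: 0.7
tcp_pos: [0.2786, -0.6141, 0.2891]
eef_rot: [-3.139, -0.0, 0.426]
ft_force: [0.9, -0.2, -0.2]
gripper_width: 1.001
grasp_force: 0.0
```

```bash
python3 -m jog '[[88,0,0,-40,0],[88,0,0,-30,0],[88,0,-40,0,0],[88,0,-40,0,0],[88,0,-40,0,0],[88,0,-40,0,0],[88,0,-40,0,0],[88,39,-11,0,0],[88,39,-11,0,0]]' && python3 -m jog '[[88,39,-12,0,0],[88,39,-12,0,0],[88,39,-12,0,0],[88,39,-12,0,0],[88,39,-12,0,0],[88,39,-12,0,0],[88,39,-12,0,0],[88,39,-12,0,0],[88,39,-12,0,0],[88,39,-12,0,0],[88,39,-12,0,0],[88,27,-6,0,0]]' && python3 -m jog '[[88,0,0,30,-0.124],[88,0,0,30,-0.124],[88,0,0,20,-0.124],[88,0,0,0,-0.124],[88,0,0,0,-0.124],[88,0,0,0,-0.124],[88,0,0,0,-0.124],[88,0,0,0,-0.124],[88,0,0,0,-0.124],[88,0,0,0,-0.124],[88,0,0,0,-0.124],[88,0,0,0,0]]'
```

```text
time_s: 1.45
tcp_pos: [0.2565, -0.3792, 0.3598]
eef_rot: [3.139, -0.0, 0.42]
ft_force: [1.8, -0.1, 0.2]
gripper_width: 1.0
grasp_force: 0.0
time_s: 2.45
tcp_pos: [0.6184, -0.0632, 0.3587]
eef_rot: [-3.141, -0.001, 0.428]
ft_force: [-0.7, -0.5, 0.4]
gripper_width: 1.004
grasp_force: 0.0
time_s: 3.45
tcp_pos: [0.6164, -0.0663, 0.2791]
eef_rot: [3.142, 0.0, 1.793]
ft_force: [0.6, -0.5, -0.1]
gripper_width: 0.998
grasp_force: 0.0
```

```bash
python3 -m jog '[[88,0,0,40,0],[70,0,0,40,0],[60,0,0,40,0],[60,0,0,40,0],[60,0,0,40,0],[60,0,0,36,0],[60,0,0,20,0],[60,0,0,0,0]]' 12 && python3 -m jog '[[30,0,0,0,0],[30,0,0,0,0],[30,0,0,0,0],[30,0,0,0,0],[30,0,0,0,0]]' 12
```

```text
time_s: 4.12
tcp_pos: [0.611, -0.0655, 0.0167]
eef_rot: [-3.131, -0.004, 1.786]
ft_force: [-0.7, 1.0, -0.0]
gripper_width: 0.682
grasp_force: 0.0
time_s: 4.53
tcp_pos: [0.6181, -0.0666, 0.0252]
eef_rot: [3.138, 0.001, 1.789]
ft_force: [0.3, 0.1, -0.2]
gripper_width: 0.349
grasp_force: 0.0
```

```bash
python3 - <<'E'
from h import *
s=snap('wrist');o=monitor.get_obs();print(o['tcp_pos'],o['gripper_width'],o['grasp_force'])
b=snap('scene')['pixels'][130:260,150:350]
a=cv2.resize(s['pixels'],(560,420));b=cv2.resize(b,(560,364)) 
cv2.imwrite('pics/g1.png',cv2.resize(np.vstack([a,b]),(420,588)))
E
```

```text
[ 0.6177083  -0.06646363  0.02479401] 0.33822034892119746 0.0
```

View pics/g1.png

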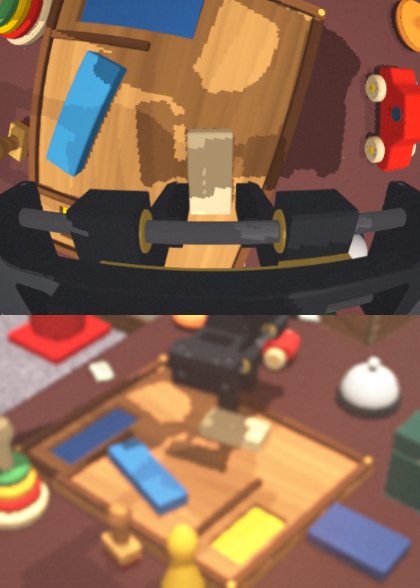

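The wrist crop shows the brick at (210,170), between or just ahead of the fingers. The scene crop shows the gripper over its left part. The fingers reached 30 mm with no grip, so I'll project the TCP and check.

```bash
cat >> h.py <<'E'
def wproj(s,p):
    q=rot(s).T@(np.array(p)-np.array(s['xyz']));q=np.array([q[0],-q[1],-q[2]])
    r=np.hypot(q[0],q[1]);th=np.arctan2(r,q[2]);K=s['mtx'];return np.array([K[0][2],K[1][2]])+K[0][0]*th*q[:2]/r
def wplane(s,u,v,z):
    K=s['mtx'];x=u-K[0][2];y=v-K[1][2];r=np.hypot(x,y);th=r/K[0][0]
    d=rot(s)@np.array([np.sin(th)*x/r,-np.sin(th)*y/r,-np.cos(th)]);c=np.array(s['xyz']);return c+d*(z-c[2])/d[2]
E
python3 - <<'E'
from h import *
s=snap('wrist');c=np.load('board.npy');cb,y=c[:2]/1000,c[2];R=np.array([[np.cos(y),-np.sin(y)],[np.sin(y),np.cos(y)]])
k=420/512
print('tcp',wproj(s,monitor.get_obs()['tcp_pos'])*k)
for n,p,z in[('lfe',(-12,78),.021),('cornerFL',(115,147),.021),('recPnear',(-90,112),.014)]:print(n,wproj(s,[*(R@np.array(p)/1000+cb),z])*k)
for n,(u,v) in[('brick a',(188,129)),('brick b',(232,129)),('bottom',(192,212)),('b2',(232,214))]:print(n,wplane(s,u/k,v/k,.032))
E
```

```text
tcp [210.8942706  176.14474611]
lfe [147.39918388  47.61136474]
cornerFL [322.0140108   13.71529775]
recPnear [80.47582853  1.66073491]
brick a [ 0.59202578 -0.03108491  0.032     ]
brick b [ 0.62367269 -0.02410437  0.032     ]
bottom [ 0.60803878 -0.09784114  0.032     ]
b2 [ 0.64070046 -0.09259309  0.032     ]
```

```bash
python3 -m jog '[[20,0,0,0,0],[20,0,0,0,0],[20,0,0,0,0]]' 12; python3 - <<'E'
from h import *
s=snap('wrist');cv2.imwrite('pics/g2.png',cv2.resize(s['pixels'][100:300,130:380],(750,600),interpolation=cv2.INTER_CUBIC))
E
```

```text
time_s: 4.93
tcp_pos: [0.6163, -0.0663, 0.023]
eef_rot: [-3.141, -0.0, 1.79]
ft_force: [0.4, -0.2, -0.4]
gripper_width: 0.227
grasp_force: 0.0
```

View pics/g2.png

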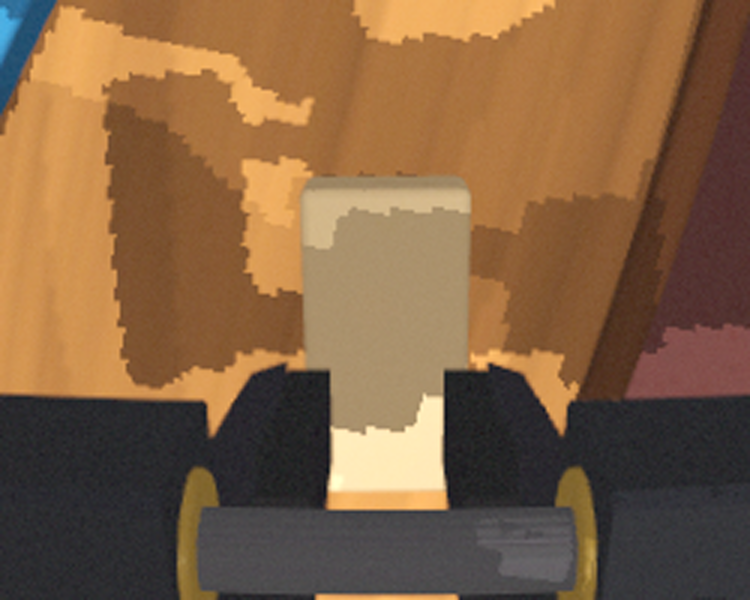

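The fingers cover the brick, so they are above its top although the TCP reads 23 mm. I'll open, lower in small steps and feel for the deck.

```bash
python3 -m jog '[[60,0,0,0,0],[60,0,0,0,0],[60,0,0,0,0],[60,0,0,0,0],[60,0,0,0,0]]' 12;for i in 1; do python3 -m jog '[[60,0,0,3,0],[60,0,0,0,0]]';python3 -m jog '[[60,0,0,3,0],[60,0,0,0,0]]';python3 -m jog '[[60,0,0,3,0],[60,0,0,0,0]]'; done
```

```text
time_s: 5.4
tcp_pos: [0.6164, -0.0663, 0.0229]
eef_rot: [-3.142, -0.0, 1.79]
ft_force: [-0.5, -0.2, 0.9]
gripper_width: 0.583
grasp_force: 0.0
time_s: 5.57
tcp_pos: [0.6161, -0.0662, 0.0194]
eef_rot: [-3.141, -0.0, 1.79]
ft_force: [-0.5, 0.1, 0.1]
gripper_width: 0.676
grasp_force: 0.0
time_s: 5.73
tcp_pos: [0.6159, -0.0662, 0.0163]
eef_rot: [-3.141, -0.0, 1.79]
ft_force: [-0.5, -0.4, 0.3]
gripper_width: 0.682
grasp_force: 0.0
time_s: 5.9
tcp_pos: [0.616, -0.0662, 0.0133]
eef_rot: [-3.141, -0.0, 1.79]
ft_force: [-0.8, 0.9, 0.6]
gripper_width: 0.676
grasp_force: 0.0
```

```bash
python3 -m jog '[[30,0,0,0,0],[30,0,0,0,0],[30,0,0,0,0],[30,0,0,0,0],[30,0,0,0,0]]' 12
```

```text
time_s: 6.32
tcp_pos: [0.6165, -0.0663, 0.0141]
eef_rot: [3.141, 0.0, 1.79]
ft_force: [-0.4, -0.4, 0.5]
gripper_width: 0.349
grasp_force: 0.0
```

```bash
python3 - <<'E'
from h import *
s=snap('wrist');o=monitor.get_obs();T=np.array(o['tcp_pos']);yaw=o['eef_rot'][2]
ax=np.array([np.cos(yaw),np.sin(yaw),0]);ay=np.array([np.sin(yaw),-np.cos(yaw),0])
print('cam in tool',(s['xyz']-T)@ax,(s['xyz']-T)@ay,s['xyz'][2]-T[2],o['gripper_width'])
for dz in(0,.01,.02,.03,.04):
  print(dz,[wproj(s,T+.009*ax+sg*ay*.0153+[0,0,dz]).round(1) for sg in(-1,1)])
g=cv2.cvtColor(s['pixels'],cv2.COLOR_BGR2GRAY)
for v in range(200,256,6):print(v,g[v,215:305:3])
E
```

```text
cam in tool 0.06930057829840611 0.0007820796905474359 0.18471120559899573 0.34024270327252454
0 [array([234.1, 202.2]), array([280.8, 202.2])]
0.01 [array([232.8, 207.2]), array([282. , 207.1])]
0.02 [array([231.4, 212.7]), array([283.2, 212.7])]
0.03 [array([229.9, 218.8]), array([284.6, 218.8])]
0.04 [array([228.2, 225.7]), array([286.2, 225.6])]
200 [165 165 165  93  91 144 149 149 148 149 148 149 151 147 151 148 149 150
 147 149 148 150 151 148 114 127 127 131 133 110]
206 [ 96  94  93  92  92 141 148 150 149 149 149 151 151 149 150 148 150 149
 148 148 151 149 150 151 108 102 134 132 131 124]
212 [ 95  94  94  92  95 139 150 148 150 148 149 150 186 150 149 147 151 149
 151 148 149 151 150 150 107 129 135 131 127 128]
218 [ 95  93  91  91  98 135 150 148 148 148 150 151 150 185 148 149 149 148
 149 146 150 148 147 149 104 121 135 130 131 115]
224 [ 42  39  37  38  33 127 149 148 149 149 149 150 176 152 150 150 150 149
 147 149 148 148 151 148  99  38  37  35  42  40]
230 [ 37  35  37  30  36 100 147 148 147 149 149 151 149 151 152 148 147 149
 150 149 148 148 148 149  84  37  34  31  35  42]
236 [ 31  38  37  32  40  80 150 150 147 148 148 149 149 149 150 150 145 148
 149 148 151 149 149 146  72  35  38  35  35  35]
242 [ 32  36  30  35  35  71 147 147 149 149 150 148 148 147 151 235 236 236
 236 236 236 236 236 221  62  34  33  36  41  34]
248 [ 40  34  29  36  33  47 147 151 149 150 148 148 148 149 150 236 236 236
 236 236 235 235 235 216  44  32  37  33  38  42]
254 [ 37  37  34  28  35  64 235 237 237 238 237 236 236 236 237 236 235 235
 235 235 235 235 235 214  70  32  34  28  35  36]
```

```bash
python3 -m jog '[[60,0,0,0,0],[60,0,0,0,0],[60,0,0,0,0],[60,0,0,4,0],[60,0,0,4,0],[60,0,0,0,0]]' 12; python3 -m jog '[[60,0,0,4,0],[60,0,0,4,0],[60,0,0,0,0]]';python3 -m jog '[[60,0,0,3,0],[60,0,0,0,0]]'; python3 -m jog '[[35,0,0,0,0],[30,0,0,0,0],[30,0,0,0,0],[30,0,0,0,0],[30,0,0,0,0]]' 12
```

```text
time_s: 6.87
tcp_pos: [0.6155, -0.0661, 0.0048]
eef_rot: [-3.14, -0.001, 1.79]
ft_force: [0.4, -0.1, -0.1]
gripper_width: 0.678
grasp_force: 0.0
time_s: 7.12
tcp_pos: [0.6155, -0.0662, -0.0032]
eef_rot: [-3.14, -0.001, 1.79]
ft_force: [0.0, -0.8, -0.0]
gripper_width: 0.677
grasp_force: 0.0
time_s: 7.28
tcp_pos: [0.616, -0.0663, -0.0056]
eef_rot: [-3.141, -0.0, 1.79]
ft_force: [-0.5, 0.1, -0.9]
gripper_width: 0.68
grasp_force: 0.0
time_s: 7.7
tcp_pos: [0.6166, -0.0663, -0.0048]
eef_rot: [3.141, 0.0, 1.79]
ft_force: [0.5, -0.4, 0.0]
gripper_width: 0.343
grasp_force: 0.0
```

```bash
python3 -m jog '[[60,0,0,0,0],[60,0,0,0,0],[60,0,0,0,0],[60,0,0,4,0],[60,0,0,4,0],[60,0,0,0,0]]' 12; python3 -m jog '[[35,0,0,0,0],[30,0,0,0,0],[30,0,0,0,0],[30,0,0,0,0],[30,0,0,0,0]]' 12;  python3 - <<'E'
from h import *
s=snap('wrist');g=cv2.cvtColor(s['pixels'],cv2.COLOR_BGR2GRAY)
for v in range(194,256,8):print(v,g[v,215:305:3])
b=snap('scene')['pixels'][130:270,150:360];cv2.imwrite('pics/g3.png',cv2.resize(b,(800,533),interpolation=cv2.INTER_CUBIC))
E
```

```text
time_s: 8.2
tcp_pos: [0.6155, -0.0662, -0.0142]
eef_rot: [-3.14, -0.001, 1.79]
ft_force: [-0.5, 0.7, -0.8]
gripper_width: 0.679
grasp_force: 0.0
time_s: 8.62
tcp_pos: [0.6166, -0.0663, -0.0128]
eef_rot: [3.141, 0.0, 1.79]
ft_force: [0.4, -0.4, -0.2]
gripper_width: 0.39
grasp_force: 12.0
194 [ 99  94  96 132 150 150 183 189 187 187 187 186 186 189 187 187 187 188
 188 148 148 150 150 151 152 149 120 104 100  98]
202 [ 95  95  97 122 150 150 148 148 150 151 150 150 149 151 150 149 147 149
 150 148 149 151 150 150 148 148 110 101  98 102]
210 [ 95  93  94 107 151 151 150 150 148 149 149 150 148 152 150 147 151 149
 149 147 150 149 147 151 148 148 105  98  98 101]
218 [ 95  96  92 103 150 152 150 150 149 149 149 150 153 152 148 150 150 148
 150 149 151 150 149 150 151 146 103  99 100 105]
226 [ 37  36  39  33 148 149 151 148 149 150 149 149 150 149 148 151 186 166
 150 149 150 149 150 151 149 147  39  35  36  34]
234 [ 34  34  38  36 147 150 150 150 148 151 149 148 151 150 149 148 169 184
 185 150 150 148 148 149 150 147  32  30  35  34]
242 [ 37  37  33  29 145 149 151 150 151 149 149 151 151 151 152 148 187 188
 148 150 148 150 149 151 149 142  36  32  35  39]
250 [ 30  33  34  40 129 150 149 151 149 152 150 150 149 150 148 149 185 188
 153 149 149 150 149 149 149 137  37  37  29  37]
```

View pics/g3.png

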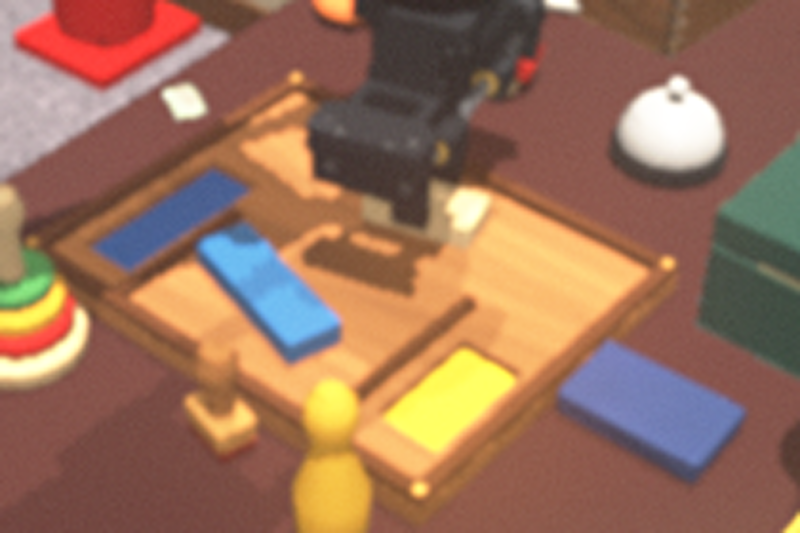

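The scene crop shows the fingers gripping the middle of the brick at (410,205). The true tips sit about 38–44 mm above the reported TCP, so they are at z 24–32, above the fences. Next I turn the brick in place.

```bash
python3 -m jog '[[30,0,0,0,-0.08],[30,0,0,0,-0.122],[30,0,0,0,-0.122],[30,0,0,0,-0.122],[30,0,0,0,-0.122],[30,0,0,0,-0.122],[30,0,0,0,-0.122],[30,0,0,0,-0.122],[30,0,0,0,-0.122],[30,0,0,0,-0.122],[30,0,0,0,-0.122],[30,0,0,0,0]]' 15; cat >> h.py <<'E'
def bpose():
    c=np.load('board.npy');o=monitor.get_obs();d=np.array(o['tcp_pos'][:2])*1000-c[:2];y=c[2]
    return np.round([d[0]*np.cos(y)+d[1]*np.sin(y),-d[0]*np.sin(y)+d[1]*np.cos(y),o['tcp_pos'][2]*1000,(o['eef_rot'][2]-y)%(2*np.pi)],3),np.round(o['ft_force'],1),round(o['gripper_width']*88.1,1),o['time_s']
def brick(s):
    for k in comps(s,(15,25,120),(30,125,255),(160,125,310,250),60)[:2]: print('brick',tb(rect(s,k,.032)))
def tb(r):
    c=np.load('board.npy');y=c[2];d=r[:2]-c[:2]
    return np.round([d[0]*np.cos(y)+d[1]*np.sin(y),-d[0]*np.sin(y)+d[1]*np.cos(y),r[2],r[3],r[4]-np.degrees(y)],1)
E
python3 -c "
from h import *
print(bpose())"
```

```text
time_s: 9.72
tcp_pos: [0.6165, -0.0663, -0.0129]
eef_rot: [-3.142, 0.0, 3.093]
ft_force: [0.5, -0.4, 1.2]
gripper_width: 0.392
grasp_force: 15.0
(array([ 61.442,  -9.158, -12.905,   3.135]), array([ 0.5, -0.4,  1.2]), 34.5, 9.7167)
```

```bash
python3 -m jog '[[30,-1,-8,0,-0.006],[30,-1,-13,0,0],[30,-1,-15,0,0],[30,0,-15,0,0],[30,0,-15,0,0],[30,0,-15,0,0],[30,0,-14,0,0],[30,0,-8,0,0],[30,0,0,0,0],[30,0,0,0,0]]' 15; python3 -c "
from h import *
print(bpose());brick(snap('top'))"
```

```text
time_s: 10.55
tcp_pos: [0.6147, -0.1704, -0.0129]
eef_rot: [-3.141, 0.0, 3.094]
ft_force: [0.1, -0.4, 1.5]
gripper_width: 0.396
grasp_force: 15.0
(array([  63.99 , -113.218,  -12.885,    3.136]), array([ 0.1, -0.4,  1.5]), 34.9, 10.55)
brick [  49.3 -104.5  114.5   26.1   90.8]
```

```bash
python3 -m jog '[[30,8,1,0,0],[30,14,0,0,0],[30,15,0,0,0],[30,15,0,0,0],[30,15,0,0,0],[30,14,0,0,0],[30,12,0,0,0],[30,10,0,0,0],[30,6,0,0,0],[30,0,0,0,0],[30,0,0,0,0]]' 15; python3 - <<'E'
from h import *
print(bpose())
s=snap('wrist','w.png');t=snap('top');b=snap('scene')
v=np.hstack([cv2.resize(s['pixels'],(400,300)),cv2.resize(t['pixels'][120:240,150:310],(400,300))])
w=cv2.resize(b['pixels'][140:270,150:350],(450,292));cv2.imwrite('pics/b1.png',np.vstack([v,np.hstack([w,np.zeros((292,350,3),np.uint8)])]))
E
```

```text
time_s: 11.52
tcp_pos: [0.5056, -0.1632, -0.013]
eef_rot: [3.142, -0.0, 3.096]
ft_force: [0.0, 0.4, -0.3]
gripper_width: 0.393
grasp_force: 15.0
(array([ -45.343, -110.551,  -13.012,    3.138]), array([ 0. ,  0.4, -0.3]), 34.6, 11.5167)
```

View pics/b1.png

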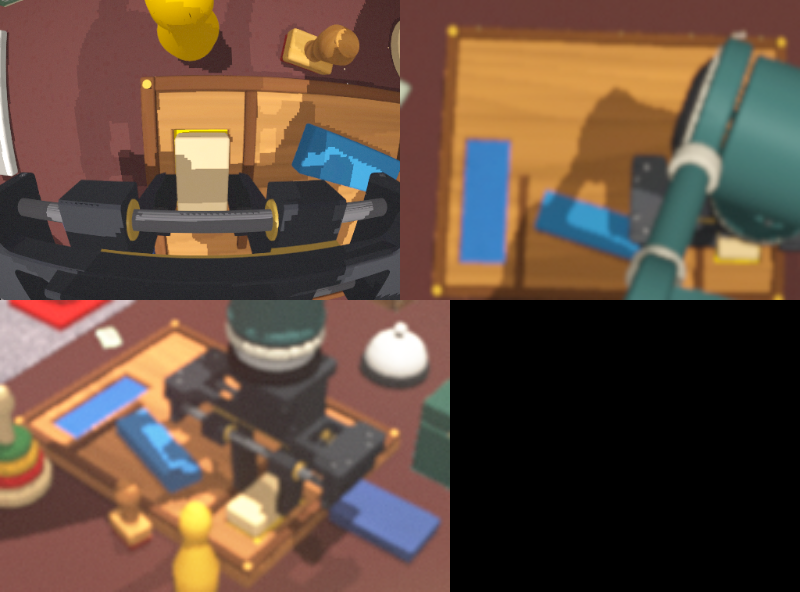

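The picture shows the brick lined up over the yellow recess: at wrist (202,170), with a thin yellow sliver at its near end. I'll centre y, release and look.

```bash
python3 -m jog '[[30,0,-1.5,0,0],[30,0,0,0,0],[30,0,0,0,0],[45,0,0,0,0],[45,0,0,0,0],[45,0,0,0,0],[45,0,0,0,0],[45,0,0,0,0]]' 15; python3 - <<'E'
from h import *
print(bpose())
s=snap('wrist');h=cv2.cvtColor(s['pixels'],cv2.COLOR_BGR2HSV);cv2.imwrite('pics/b2.png',cv2.resize(s['pixels'][90:300,170:370],(570,600)))
E
```

```text
time_s: 12.33
tcp_pos: [0.5058, -0.1649, -0.0129]
eef_rot: [-3.142, 0.0, 3.096]
ft_force: [-0.2, -0.1, 0.8]
gripper_width: 0.514
grasp_force: 0.0
(array([ -45.059, -112.222,  -12.942,    3.138]), array([-0.2, -0.1,  0.8]), 45.3, 12.3333)
```

View pics/b2.png

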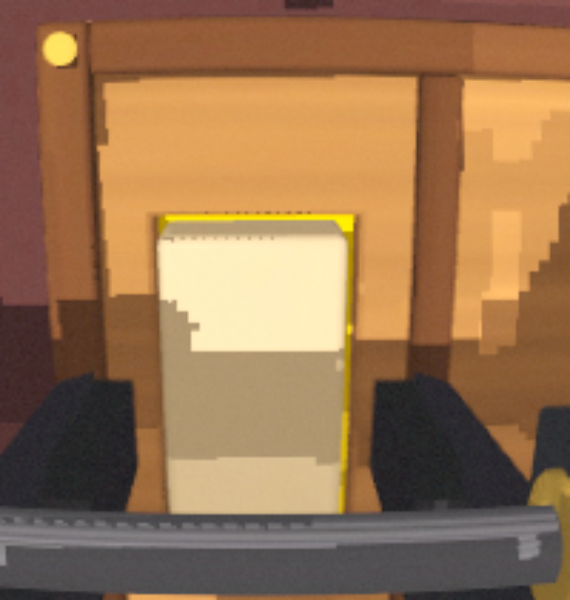

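The crop shows the brick inside the yellow recess outline, with a yellow margin at its top and right. I'll check its height from the apparent width.

```bash
python3 - <<'E'
from h import *
s=snap('wrist')
for z in(.024,.032):
  P=[tb(np.array([*wplane(s,u/2.85+170,v/2.857+90,z)[:2]*1000,0,0,0]))[:2] for u,v in[(160,238),(347,238),(168,500),(343,500)]]
  print(z,P,np.linalg.norm(P[0]-P[1]),np.linalg.norm(P[2]-P[3]))
for u,v in[(158,215),(355,215)]:print(tb(np.array([*wplane(s,u/2.85+170,v/2.857+90,.014)[:2]*1000,0,0,0]))[:2])
E
```

```text
0.024 [array([ -80.1, -127.4]), array([-80. , -93.9]), array([ -26.8, -128. ]), array([-26.6, -93. ])] 33.50014925339886 35.000571423906784
0.032 [array([ -81.9, -126.5]), array([-81.8, -94.8]), array([ -31.4, -127.1]), array([-31.3, -94. ])] 31.700157728314228 33.10015105705712
[ -82.4 -128.8]
[-82.2 -91.3]
```

The 24 mm plane gives the true 35 mm width, so the brick is home. Next is the plank: lift clear, turn and go over it.

```bash
python3 -m jog '[[50,0,0,-6,0],[60,0,0,-15,0],[60,0,0,-30,0],[60,0,0,-30,0.1],[60,0,0,-30,0.12],[60,0,0,0,0.12],[60,0,0,0,0.12],[60,0,0,0,0.12],[60,0,0,0,0.12],[60,0,0,0,0.12],[60,0,0,0,0.12],[60,0,0,0,0.12]]' && python3 -m jog '[[60,0,0,0,0.12],[60,0,0,0,0.12],[60,0,0,0,0.12],[60,0,0,0,0.12],[60,0,0,0,0.12],[60,0,0,0,0.12],[60,0,0,0,0.08],[60,36,-15,0,0],[60,36,-15,0,0],[60,36,-15,0,0],[60,0,0,0,0],[60,0,0,0,0]]' && python3 - <<'E'
from h import *
print(bpose())
s=snap('wrist')
for k in comps(s,(96,90,60),(102,255,255),(0,0,512,384),400)[:2]:
    p=np.array([tb(np.array([*wplane(s,u,v,.032)[:2]*1000,0,0,0]))[:2] for u,v in k[:,0,:]],np.float32);print(cv2.minAreaRect(p),p.min(0),p.max(0))
t=snap('top');
for k in comps(t,(96,90,60),(102,255,255),(160,125,310,250),100)[:2]:print(tb(rect(t,k,.032)))
v=np.hstack([cv2.resize(s['pixels'],(400,300)),cv2.resize(t['pixels'][120:270,150:350],(400,300))]);cv2.imwrite('pics/p1.png',v)
E
```

```text
time_s: 13.43
tcp_pos: [0.5058, -0.1649, 0.0985]
eef_rot: [3.141, 0.0, 2.03]
ft_force: [-0.5, -0.5, 0.3]
gripper_width: 0.681
grasp_force: 0.0
time_s: 14.43
tcp_pos: [0.4986, -0.0465, 0.0984]
eef_rot: [3.141, 0.0, 1.24]
ft_force: [-0.2, -0.7, 1.3]
gripper_width: 0.679
grasp_force: 0.0
(array([-57.134,   5.776,  98.441,   1.281]), array([-0.2, -0.7,  1.3]), 59.8, 14.4333)
((-56.9139518737793, 13.804557800292969), (102.6498031616211, 33.17230987548828), 74.14379119873047) [-86.2 -39.1] [-29.   66.9]
```

View pics/p1.png

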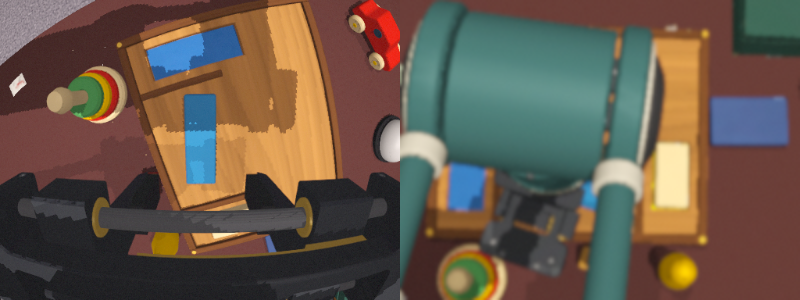

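The picture shows the plank at wrist (200,140), lined up with the tool. The tower at (95,95) is clear to the left, and the brick sits flush in the top view at (672,175). Now I descend.

```bash
python3 -m jog '[[60,0,-1,20,0],[60,0,0,25,0],[60,0,0,25,0],[60,0,0,20,0],[60,0,0,12,0],[60,0,0,6,0],[60,0,0,3.4,0],[60,0,0,0,0]]' && python3 -m jog '[[45,0,0,0,0],[30,0,0,0,0],[30,0,0,0,0],[30,0,0,0,0],[30,0,0,0,0],[30,0,0,0,0]]' 15
```

```text
time_s: 15.2
tcp_pos: [0.4978, -0.0487, -0.0137]
eef_rot: [-3.141, 0.0, 1.234]
ft_force: [-0.1, -0.5, -0.5]
gripper_width: 0.681
grasp_force: 0.0
time_s: 15.7
tcp_pos: [0.4984, -0.0478, -0.0126]
eef_rot: [3.14, -0.0, 1.236]
ft_force: [-1.1, 0.0, 4.1]
gripper_width: 0.395
grasp_force: 15.0
```

```bash
python3 -m jog '[[30,2,7,0,0],[30,3,11,0,0],[30,3,13,0,0],[30,4,14,0,0],[30,4,14,0,0],[30,3,13,0,0],[30,3,12,0,0],[30,2,8,0,0],[30,0,4,0,0],[30,0,0,0,0]]' && python3 -m jog '[[30,0,0,0,0.077],[30,0,0,0,0.12],[30,0,0,0,0.12],[30,0,0,0,0.12],[30,0,0,0,0.12],[30,0,0,0,0.12],[30,0,0,0,0.12],[30,0,0,0,0.12],[30,0,0,0,0.12],[30,0,0,0,0.12],[30,0,0,0,0.12],[30,0,0,0,0]]' && cat > pl.py <<'E'
from h import *
print(bpose())
s=snap('wrist')
for k in comps(s,(96,90,60),(102,255,255),(0,0,512,384),400)[:2]:
    p=np.array([tb(np.array([*wplane(s,u,v,.032)[:2]*1000,0,0,0]))[:2] for u,v in k[:,0,:]],np.float32);print(cv2.minAreaRect(p),p.min(0),p.max(0))
t=snap('top')
for k in comps(t,(96,90,60),(102,255,255),(160,125,310,250),60)[:2]:print(tb(rect(t,k,.032)))
E
python3 pl.py
```

```text
time_s: 16.53
tcp_pos: [0.5978, -0.0566, -0.0126]
eef_rot: [3.14, -0.001, 1.236]
ft_force: [0.4, 1.3, 4.9]
gripper_width: 0.39
grasp_force: 15.0
time_s: 17.53
tcp_pos: [0.5972, -0.0566, -0.0126]
eef_rot: [-3.142, -0.002, -0.044]
ft_force: [-0.4, 0.7, 4.4]
gripper_width: 0.393
grasp_force: 15.0
(array([ 41.781,  -0.199, -12.637,   6.281]), array([-0.4,  0.7,  4.4]), 34.6, 17.5333)
((72.49999237060547, 1.099996566772461), (59.39999008178711, 33.399993896484375), 0.0) [ 42.8 -15.6] [102.2  17.8]
((2.799999713897705, 0.8999958038330078), (7.399999141693115, 32.799991607666016), 0.0) [ -0.9 -15.5] [ 6.5 17.3]
```

```bash
python3 -m jog '[[30,-1,-7,0,0],[30,-0.5,-12,0,0],[30,0,-14,0,0],[30,0,-14,0,0],[30,0,-14,0,0],[30,0,-14,0,0],[30,0,-13,0,0],[30,0,-12,0,0],[30,0,-8,0,0],[30,0,-3,0,0],[30,0,0,0,0]]' && python3 pl.py
```

```text
time_s: 18.55
tcp_pos: [0.6003, 0.0555, -0.0126]
eef_rot: [-3.141, -0.002, -0.037]
ft_force: [0.5, 1.0, 6.0]
gripper_width: 0.393
grasp_force: 15.0
(array([ 4.01650e+01,  1.11901e+02, -1.26400e+01,  4.00000e-03]), array([0.5, 1. , 6. ]), 34.6, 18.55)
((66.07447814941406, 113.34973907470703), (68.88227081298828, 33.41938781738281), 0.6095128059387207) [31.5 96.7] [100.6 130.3]
((1.05661940574646, 112.7936019897461), (7.615231513977051, 33.60257339477539), 0.19894267618656158) [-2.8 96. ] [  4.9 129.6]
[ -0.4 103.3  43.7  17.3   3. ]
```

```bash
python3 -m jog '[[30,-7,0.4,0,0],[30,-12,0.3,0,0],[30,-13,0,0,0],[30,-13,0,0,0],[30,-13,0,0,0],[30,-11,0,0,0],[30,-8,0,0,0],[30,-5,0,0,0],[30,-2,0,0,0],[30,0,0,0,0]]' && python3 pl.py
```

```text
time_s: 19.48
tcp_pos: [0.5154, 0.0573, -0.0134]
eef_rot: [-3.141, -0.0, -0.041]
ft_force: [0.7, 1.6, -1.7]
gripper_width: 0.391
grasp_force: 15.0
(array([-4.4747e+01,  1.1012e+02, -1.3447e+01,  1.0000e-03]), array([ 0.7,  1.6, -1.7]), 34.4, 19.4833)
((-15.420286178588867, 111.67617797851562), (62.55326843261719, 33.55415725708008), 0.2923183739185333) [-46.7  94.8] [ 15.8 128.5]
((-82.79999542236328, 111.09999084472656), (6.799994468688965, 32.59999084472656), -0.0) [-86.2  94.8] [-79.4 127.4]
```

```bash
python3 -m jog '[[30,0,-1.2,0,0],[30,0,0,0,0],[30,0,0,0,0],[45,0,0,0,0],[45,0,0,0,0],[45,0,0,0,0],[45,0,0,0,0]]' && python3 pl.py; python3 - <<'E'
from h import *
s=snap('wrist');cv2.imwrite('pics/p2.png',cv2.resize(s['pixels'][60:320,130:390],(600,600)))
E
```

```text
time_s: 20.17
tcp_pos: [0.5153, 0.0582, -0.0135]
eef_rot: [3.142, 0.0, -0.041]
ft_force: [-0.5, 0.3, 0.1]
gripper_width: 0.513
grasp_force: 0.0
(array([-44.852, 111.085, -13.462,   0.   ]), array([-0.5,  0.3,  0.1]), 45.2, 20.1667)
((-13.550691604614258, 112.20951080322266), (31.50748634338379, 60.49663162231445), 89.39530944824219) [-43.9  96.2] [ 16.6 127.9]
((-53.0, 113.79999542236328), (13.599998474121094, 29.199996948242188), 0.0) [-59.8  99.2] [-46.2 128.4]
[-76.4 101.4  21.4  17.1   1.7]
```

View pics/p2.png

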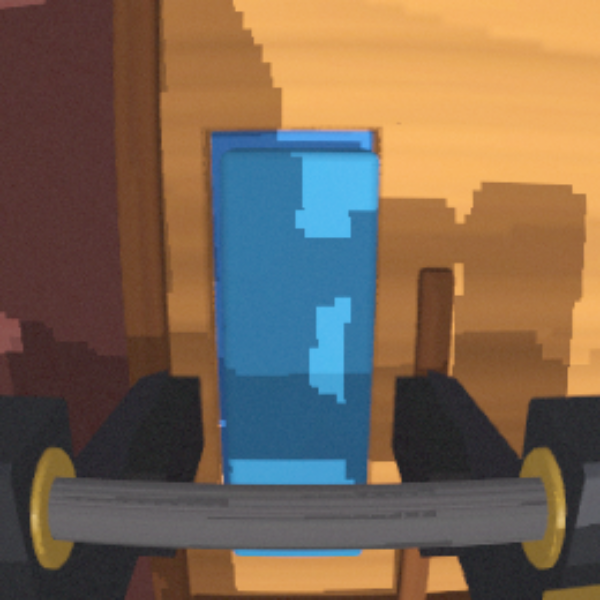

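The crop shows the plank inside the blue recess, with a blue margin at its far end and left side. Its apparent width is 31.5 at the upper plane, the same as the dropped brick. I'll lift off and swing clear for a last check.

```bash
python3 -m jog '[[50,0,0,-6,0],[60,0,0,-15,0],[60,0,0,-35,0],[60,0,0,-40,0],[60,0,0,-40,0],[60,0,0,-40,0],[60,0,0,-40,0],[60,0,-35,-30,0],[60,0,-40,0,0],[60,0,-40,0,0],[60,0,-40,0,0],[60,0,-40,0,0]]' && python3 -m jog '[[60,0,-40,0,0],[60,0,-40,0,0],[60,0,0,0,0],[60,0,0,0,0]]' && python3 - <<'E'
from h import *
t=snap('top');roi=(160,125,310,250)
for n,lo,hi in[('plank',(96,90,60),(102,255,255)),('brick',(15,25,120),(30,125,255))]:
  for k in comps(t,lo,hi,roi,150)[:1]:print(n,[tb(rect(t,k,z)) for z in(.024,.032)])
b=snap('scene')
cv2.imwrite('pics/f.png',np.hstack([cv2.resize(t['pixels'][120:280,150:350],(400,320)),cv2.resize(b['pixels'][140:290,130:350],(400,320))]))
E
```

```text
time_s: 21.32
tcp_pos: [0.5233, 0.2515, 0.231]
eef_rot: [-3.141, -0.001, -0.042]
ft_force: [1.3, -0.9, -0.2]
gripper_width: 0.683
grasp_force: 0.0
time_s: 21.65
tcp_pos: [0.5261, 0.3316, 0.2296]
eef_rot: [3.141, 0.0, -0.038]
ft_force: [-0.2, -0.6, 0.8]
gripper_width: 0.683
grasp_force: 0.0
plank [array([-36.6, 110.3, 101.1,  32.9,  -0. ]), array([-37.5, 109.1, 100.2,  32.6,  -0. ])]
brick [array([ -45.1, -112.4,   70.6,   37.1,    0.8]), array([ -46.1, -111.6,   70. ,   36.7,    0.8])]
```

View pics/f.png

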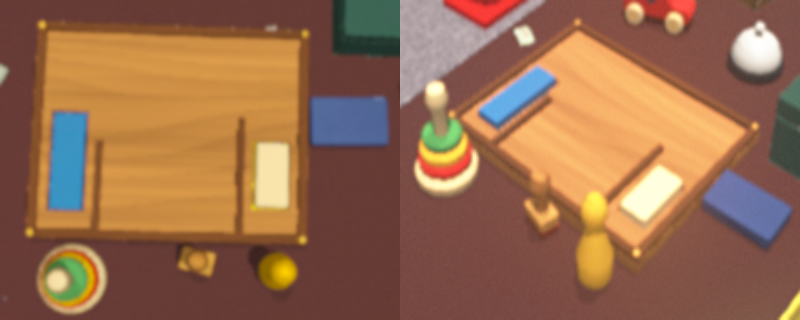

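Both pieces sit down in their recesses: the plank at (68,160) and the brick at (272,175). At the dropped height of 24 mm their poses fit the recesses. The things around the board stand as before, and the arm is clear.

```bash
python3 -c "
from rig import finish_job
print(finish_job())"
```

```text
the job is handed in; nothing more can be done
None
```

I slid the plank and the brick through their own gaps and both dropped home in their recesses, checked by camera; nothing around the board looked moved, and I handed the job in at about 22 s.

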